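Collect the bent crooks from the roller's catch tray and shut the tote

ROBOT

A 7-joint arm with a two-finger parallel gripper is mounted at the origin on the work surface. World frame = base frame: x ahead of the robot, y to its left, z up, the work surface at z = 0. Lengths are in m, angles in rad, forces in N, time in s.
With the tool pointing down it reaches from about 0.425 to 0.95 m from the base axis. Payload 4.7 kg.
Tool frame: the origin (TCP) lies on the centre line of the jaws, within the pads' length; the fingertips stand 25 mm ahead of it and the grasp point (between the pads) lies 6 mm ahead of it (env.tcp_to_tips is the distance from the TCP to the fingertips, in m); z points along the fingers, y is the line along which they close (so a half turn about z gives the same grasp; the last joint's range is limited). The gripper opens to 85 mm and grips with 20 to 120 N. Pads are 22 mm wide; open, the fingers measure 114 mm over their backs; the gripper's body (76 mm by 85 mm) begins 54 mm behind the grasp point. The pads swing forward as they close: fully open they stand 13 mm farther back than shut.
Start: joints at [-1.268, 0.469, -0.049, 1.532, 0.024, 1.141, -0.082], TCP at [0.22, 0.638, 0.256] pointing down, gripper open.
Joint ranges: [-2.59, 2.59], [-0.33, 1.99], [-1.39, 1.29], [0.1, 2.45], [-1.04, 4.18], [0.21, 1.99], [-2.66, 2.66]. Speed limits (rad/s): [2.57, 2.57, 3.14, 3.14, 3.14, 3.14, 3.14].

INTERFACE

Orientations are given as [roll, pitch, yaw] about the fixed x, y, z axes, in that order (R = Rz(yaw) Ry(pitch) Rx(roll)).
In Python, from station import observe, optics, order, env gives the robot as it stands.
- The arm moves only by the tool play_rows, never from a script. Its argument "moves" is a list of rows, each a list of 2 entries, a list of its own where there are three numbers: the shift along the tool's x, y, z normalised to -1 to 1, where 1 is 30 mm, then the turn, a rotation vector about the tool's x, y, z normalised to -1 to 1, where 1 is 0.15 rad. A call has exactly 10 rows; each row shifts and turns the commanded pose from where the row before left it, along the tool's axes as they then stand; what a row does not reach is not made up. A row lasts 1/8 s, in which the tool goes at most 62.5 mm and 10.7 degrees, less where a joint would pass 70% of its speed; a pose out of reach is approached as far as the arm can. A call with a number of a shift or a turn outside -1 to 1 is refused whole. A call with a gripper value outside its range is refused whole. "fingers" is the opening, from -1 (shut) to 1 (fully open), set as the call begins (left out, the last holds). The fingers move at their own pace and stop on an object; "newtons" is the grip in N (left out, the last holds). Time passes only in rows, so rows that do not move let the fingers close, or fill a call up. It gives the time, the measured TCP pose, the force, the opening and the grip force at its end, in the units of the state.
- observe(): the state, without advancing time (a new reading comes with each control period).
- optics.get_image(name): name is "scene" or "top" or "wrist"; returns a dict with "img" (480x640x3 uint8, blue, green, red), "fx", "fy", "cx", "cy" (pixels), "rvec" (rotation vector, rad) and "tvec" (3), from world to camera coordinates, as OpenCV has them; the wrist camera has in their place "T_tool_cam" (4x4, takes a point from camera to tool coordinates, whose origin is the TCP and whose axes are the flange's). Camera axes: x right, y down, z forward; pixel columns grow to the right and rows downward; lengths in m; the calibration is good to about 2 mm. A picture is of the moment at which its call begins: read the wrist's pose just before it. There is no depth.
- order.finish_job(): hands the job in; it is judged then, once.
Trained networks look in a picture, given as the dict that the camera call returned (one of the last four; its "shot" number tells which), for a name from the list of things; names that differ only in an ending like _2 or _b are one class to them, and where a whole thing is asked for, a point or a joint stands for the part that bears it (a point fixed in the world has none). Each returns a list of dicts, best first, with "conf" (0 to 1); they miss things now and then, are a little off and sometimes report something else, mostly with a low value. They report only what shows in the picture. A call takes as long as a camera call. They do not tell look-alikes from the thing itself.
- optics.outline_of(picture, query): "pixels" (480x640 bool, what is visible of it) and "pixel" ([column, row] in pixels, amid what is visible of it).
The state is a dict: "clock": time; "joint_positions": joint angles; "dq": joint speeds; "joint_efforts": joint torques, N m; "position": TCP position; "tool_rot": TCP orientation; "contact_force": force on the tool from outside, world axes, zero at the start; "moment": the same for the moment, N m; "gripper_width": opening from 0.0 (shut) to 1.0 (fully open); "gripper_force": force on a finger pad.
Only numpy, scipy, OpenCV 4.12 (cv2) and the standard library are available. Lean on these libraries where they do the work, as an engineer would, in place of code of your own. Each camera call takes 0.05 s, during which the arm holds its last target. There are 200 camera calls.

TASK

Two freshly bent brass crooks and one still-straight tube lie in the catch tray of the bending roller. Lay the two bent crooks in the tote - lower them in, do not drop them - and leave the straight tube in the tray. Then fold the tote's hinged cover gently down until it is fully shut, without disturbing the wooden clamp block, the bronze form or the calipers.

Things in the scene. Friction and masses are not known exactly. Their poses are not given: they have to be found in the camera images.
- tray: Shallow open steel catch tray fixed to the bench in front of the bending roller's chute, 240 (its x) x 340 (its y) mm outside, rim 30 mm above the bench, walls and floor 4 mm thick. Origin: centre of its underside, on the bench; z up.
- crook_long: Larger finished crook: brass tube 13 mm thick bent in a flat arc, about 132 mm from end to end over all, bow 32 mm, 0.06 to 0.13 kg. It starts lying flat in the tray. Origin: on the tube's axis at the middle of the bend (6.5 mm above the tray floor when lying); x along the tube there, y towards the inside of the bend (both ends lie on the +y side), z up.
- crook_short: Smaller finished crook: same 13 mm brass tube, tighter bend, about 107 mm from end to end, bow 29 mm, 0.05 to 0.1 kg. Origin and axes as for the larger crook.
- straight: Straight, unbent brass tube, 13 mm thick, 110 mm long, lying in the tray among the crooks (it can roll); it stays in the tray. Origin: its centre; x along the tube.
- tote: Open grey plastic tote fixed to the bench, 180 (its x) x 280 (its y) mm outside, 75 mm high, walls and floor 5 mm thick. Origin: centre of its underside, on the bench; z up. The cover is hinged along the top of its +x wall, which is the side away from the tray.
- cover (a joint): Angle of the tote's cover in rad: 0 fully shut (lying flat on the rim), 1.57 upright, leaning outward beyond that, stop at 2.2. The hinge is stiff: the cover stays where it is left, and takes about 2 to 4 N at its free edge to move.
- cover_hinge (a point): Middle of the cover's hinge line, at tote frame x = +90 mm, y = 0, z = 75 mm. The hinge line runs along the tote's y axis. The cover is a flat 6 mm aluminium panel reaching 180 mm from the hinge and 280 mm wide, its inner face in the hinge line's plane.
- cover_tab (a point): Middle of the small tab (70 mm wide, sticking 15 mm past the tote's front wall) at the cover's free edge, on its outer face, 185 mm from the hinge. When shut it is the front end of the cover, facing up.
- clamp_block: Wooden clamp block 50 x 110 x 42 mm, a bystander beyond the tote. Origin under its centre.
- bronze_form: Round cast bronze bending form, 90 mm wide, 62 mm high, a bystander beyond the tray and the tote. Origin under its centre.
- calipers: Steel calipers 230 mm long lying flat, a bystander beyond the tray. Origin at the middle of the beam, on the bench.
Not all that is in view belongs to the job. What is shaped like the crook_short but black is not meant. Of the things that look like the straight, the smaller one is meant.

How it is judged:
By the outcome, as a careful person would: the job done as asked, in the order asked, and still so for the second after the job is handed in, with the robot touching nothing.
It also fails if it takes over 70 s, if anything falls off the work surface, if the arm or the gripper's body presses on something with over 40 N, if the wrist force passes 120 N, or if a joint passes its speed limit or range.

## Working session

There is one attempt and no reset: what is moved stays moved. The work goes in short steps, Python scripts to look and compute and a tool call to move; the robot and the scene stay as the last step left them, time stands still between calls to the robot, and variables do not carry over. Pictures are saved under pics/ and viewed, at most 10 in all, crops included, and the job is handed in when it is done.

Besides the shell and the picture viewer there is one more tool, called after "Call:" as name(argument=value, ...) on one line, values as JSON. play_rows: Moves the arm, as the interface text tells. Its arguments: {"type":"object","properties":{"moves":{"type":"array","items":{"type":"array"}},"fingers":{"type":"number"},"newtons":{"type":"number"}},"required":["moves"]}

```bash
ls; mkdir -p pics; cat > h.py <<'E'
import numpy as np, cv2
from station import observe, optics, order, env
from scipy.spatial.transform import Rotation as R
def cam(p):
    return cv2.Rodrigues(np.array(p["rvec"],float))[0], np.array(p["tvec"],float).ravel()
def ray(p, uv, z):
    """pixel(s) -> world points at height z (fixed cameras)"""
    Rm,t=cam(p); uv=np.atleast_2d(uv).astype(float)
    d=np.c_[(uv[:,0]-p["cx"])/p["fx"],(uv[:,1]-p["cy"])/p["fy"],np.ones(len(uv))]@Rm
    c=-Rm.T@t
    return c+d*((z-c[2])/d[:,2])[:,None]
def proj(p, X):
    Rm,t=cam(p); q=np.atleast_2d(X)@Rm.T+t
    return np.c_[q[:,0]/q[:,2]*p["fx"]+p["cx"], q[:,1]/q[:,2]*p["fy"]+p["cy"]]
E
python3 - <<'E'
from h import *
s=observe(); print({k:np.round(v,3) for k,v in s.items()})
for n in ["top","scene"]:
    p=optics.get_image(n); cv2.imwrite(f"pics/{n}0.png",p["img"]); 
    Rm,t=cam(p); print(n,p["fx"],p["cx"],p["cy"],-Rm.T@t)
    for q in ["tray","crook_long","crook_short","straight","tote","cover","clamp_block","bronze_form","calipers"]:
        for o in optics.outline_of(p,q)[:4]: print(n,q,round(o["conf"],2),np.round(o["pixel"]),o["pixels"].sum(), np.round(ray(p,o["pixel"],0.01)[0],3))
E
```

```text
pics
{'clock': np.float64(0.0), 'joint_positions': array([-1.268,  0.469, -0.049,  1.534,  0.024,  1.141, -0.082]), 'dq': array([ 0.001, -0.   ,  0.001,  0.   ,  0.   ,  0.   , -0.001]), 'joint_efforts': array([-1.0000e-03, -5.1032e+01, -4.7000e-02, -2.3772e+01,  1.1000e-02,
        8.0000e-03, -0.0000e+00]), 'position': array([0.22 , 0.638, 0.255]), 'tool_rot': array([-3.14,  0.  ,  2.81]), 'contact_force': array([ 1.248,  0.059, -0.779]), 'moment': array([-0.028,  0.05 , -0.035]), 'gripper_force': np.float64(0.0), 'gripper_width': np.float64(1.0)}
top 555.6595755291155 331.1181815344398 237.12672039842903 [ 0.27974447 -0.02002321  1.2435689 ]
top tray 0.83 [393. 250.] 15306 [ 0.478 -0.16   0.01 ]
top crook_long 0.77 [386. 248.] 356 [ 0.483 -0.144  0.01 ]
top crook_short 0.76 [220. 325.] 208 [0.311 0.222 0.01 ]
top crook_short 0.57 [337. 236.] 328 [ 0.509 -0.034  0.01 ]
top straight 0.86 [435. 246.] 317 [ 0.488 -0.255  0.01 ]
top straight 0.67 [507. 363.] 581 [ 0.232 -0.402  0.01 ]
top tote 0.94 [193. 215.] 20363 [0.557 0.295 0.01 ]
top tote 0.52 [329. 130.] 1117 [ 0.764 -0.015  0.0
[... 266 characters left out ...]
0 [ 0.479 -0.156  0.01 ]
scene 440.5092699576735 307.92211174185337 242.47308434837464 [1.35651535 0.37956466 0.80091187]
scene tray 0.81 [272. 251.] 6662 [ 0.491 -0.137  0.01 ]
scene tray 0.69 [440. 274.] 2717 [0.363 0.322 0.01 ]
scene crook_long 0.65 [271. 244.] 204 [ 0.463 -0.156  0.01 ]
scene crook_short 0.48 [300. 262.] 118 [ 0.498 -0.042  0.01 ]
scene straight 0.71 [245. 189.] 185 [ 0.227 -0.397  0.01 ]
scene tote 0.81 [391. 290.] 9988 [0.487 0.221 0.01 ]
scene cover 0.6 [440. 274.] 2882 [0.363 0.323 0.01 ]
scene clamp_block 0.96 [315. 354.] 1547 [0.768 0.131 0.01 ]
scene bronze_form 0.68 [261. 334.] 1124 [ 0.773 -0.005  0.01 ]
scene calipers 0.96 [185. 299.] 852 [ 0.762 -0.236  0.01 ]
```

View pics/top0.png

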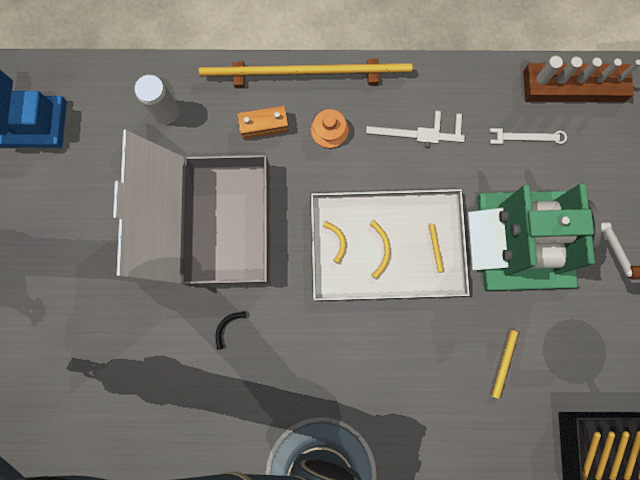

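View pics/scene0.png

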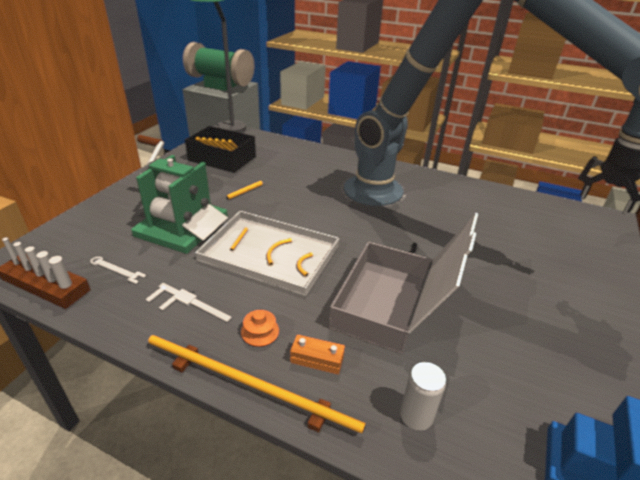

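The top view shows:
- **Tote:** centred at about (228,220), with its cover leaning out to the left, free edge near column 120.
- **Tray:** about (390,245).
- **Brass crooks in the tray:** the short one at (337,242) and the long one at (382,248).
- **Small straight tube:** (436,248).
- **Look-alikes outside the tray:** the black crook at (230,330) and the larger tube at (505,364). The long yellow bar at the top is also not part of the job.

Next I'll fit the poses and confirm them in one enlarged crop.

```bash
cat >> h.py <<'E'
from scipy.optimize import least_squares
def fit_arc(P):
    """Nx2 points on a tube arc -> apex, yaw(x axis), radius, length over all, bow"""
    m=P.mean(0)
    best=None
    for a in np.arange(0,6.28,.5):
        f=lambda q: np.hypot(*(P-q[:2]).T)-q[2]
        r=least_squares(f,[*(m+.07*np.array([np.cos(a),np.sin(a)])),.07],loss="soft_l1",f_scale=.005)
        if best is None or r.cost<best.cost: best=r
    c,rad=best.x[:2],best.x[2]
    d=m-c; th0=np.arctan2(d[1],d[0])
    th=(np.arctan2(*(P-c).T[::-1])-th0+np.pi)%(2*np.pi)-np.pi
    lo,hi=th.min(),th.max(); mid=th0+(lo+hi)/2
    apex=c+rad*np.array([np.cos(mid),np.sin(mid)])
    y=(c-apex)/rad; yaw=np.arctan2(-y[0],y[1])
    L=P@np.array([y[1],-y[0]]); B=P@y
    return apex,yaw,rad,np.ptp(L),np.ptp(B)
E
python3 - <<'E'
from h import *
p=optics.get_image("top"); img=p["img"]
for q,box in [("crook_long",None),("crook_short",None),("straight",None)]:
    for o in optics.outline_of(p,q)[:3]:
        v,u=np.nonzero(o["pixels"]); P=ray(p,np.c_[u,v],0.0105)[:,:2]
        a=fit_arc(P); r=cv2.minAreaRect((P*1000).astype(np.float32))
        print(q,round(o["conf"],2),o["pixel"],"apex",a[0].round(4),"yaw %.3f rad %.3f L %.3f B %.3f"%a[1:],"rect",np.round(r[0]),np.round(r[1]),round(r[2]))
for q,z in [("tray",.03),("tote",.075),("cover",None)]:
    for o in optics.outline_of(p,q)[:1]:
        v,u=np.nonzero(o["pixels"])
        if z:
            P=(ray(p,np.c_[u,v],z)[:,:2]*1000).astype(np.float32); r=cv2.minAreaRect(P); print(q,np.round(r[0]),np.round(r[1]),round(r[2],1))
        h,_=cv2.findContours(o["pixels"].astype(np.uint8),0,2); h=max(h,key=cv2.contourArea)
        print(q,cv2.approxPolyDP(h,5,True)[:,0].tolist())
for q,uv in {"tote rim TL":(186,157),"TR":(266,156),"BR":(267,283),"BL":(183,283)}.items(): print(q,ray(p,uv,.075).round(3))
cv2.imwrite("pics/crop.png",cv2.resize(img[120:310,100:480],None,fx=2.1,fy=2.1,interpolation=cv2.INTER_CUBIC))
print(env.tcp_to_tips)
E
```

```text
crook_long 0.61 [384.8, 252.8] apex [ 0.4794 -0.1462] yaw 0.000 rad 0.075 L 0.130 B 0.039 rect [ 480. -131.] [ 38. 130.] 89
crook_short 0.63 [338.0, 239.2] apex [ 0.5031 -0.0454] yaw 0.293 rad 0.048 L 0.095 B 0.033 rect [500. -33.] [95. 33.] 16
straight 0.82 [434.2, 244.9] apex [ 0.4839 -0.2565] yaw 0.168 rad 4.113 L 0.111 B 0.016 rect [ 484. -257.] [111.  15.] 9
straight 0.6 [504.3, 363.9] apex [ 0.2299 -0.398 ] yaw -0.331 rad 3.429 L 0.151 B 0.023 rect [ 230. -399.] [ 22. 151.] 72
tray [ 488. -150.] [243. 341.] 1.8
tray [[461, 191], [312, 194], [314, 300], [467, 296]]
tote [561. 278.] [346. 342.] 89.4
tote [[124, 131], [113, 206], [120, 220], [117, 274], [190, 286], [268, 285], [266, 157], [184, 158]]
cover [[124, 130], [121, 180], [115, 183], [117, 274], [178, 283], [185, 272], [184, 158]]
tote rim TL [[0.674 0.299 0.075]]
TR [[0.677 0.123 0.075]]
BR [[0.397 0.114 0.075]]
BL [[0.397 0.291 0.075]]
0.025
```

View pics/crop.png

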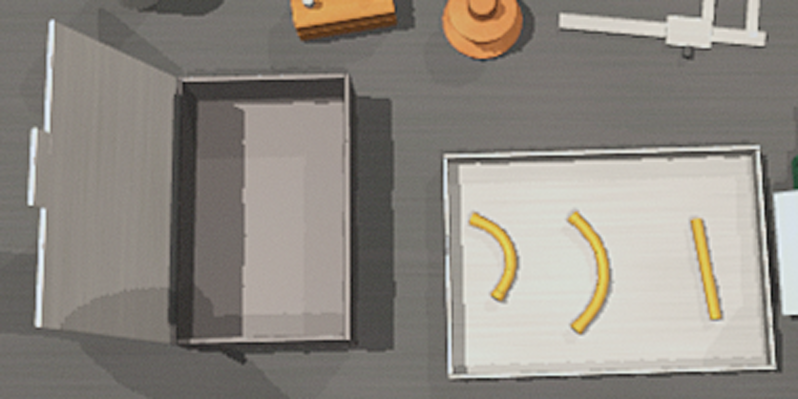

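The crop matches: the brass short crook at (505,250), the long one at (600,270) and the small straight tube at (705,270), all in crop pixels. The black crook and the larger tube are outside the tray. I'll refine the fits by colour and plan the first approach.

```bash
cat >> h.py <<'E'
def seg_arcs(p, box, z=0.0105):
    x0,x1,y0,y1=box
    hsv=cv2.cvtColor(p["img"],cv2.COLOR_BGR2HSV); m=cv2.inRange(hsv,(15,110,60),(38,255,255))
    k=np.zeros_like(m); k[y0:y1,x0:x1]=m[y0:y1,x0:x1]
    n,lab,st,ce=cv2.connectedComponentsWithStats(k)
    for i in range(1,n):
        if st[i,4]<120: continue
        v,u=np.nonzero(lab==i); P=ray(p,np.c_[u,v],z)[:,:2]
        a=fit_arc(P); print(ce[i].round(),st[i,4],"apex",a[0].round(4),"yaw %.3f rad %.3f L %.3f B %.3f"%a[1:])
def plan(pos, yaw=None):
    """needed moves in tool units (total), from the measured pose"""
    s=observe(); M=R.from_euler("xyz",s["tool_rot"])
    d=M.inv().apply(np.array(pos)-s["position"])/0.03
    print("pose",s["position"].round(4),s["tool_rot"].round(3),"shift",d.round(2),end=" ")
    if yaw is not None:
        T=[R.from_euler("xyz",[np.pi,0,y]) for y in (yaw,yaw+np.pi)]
        for t in T: print("turn",((M.inv()*t).as_rotvec()/.15).round(2),end=" ")
    print()
E
python3 - <<'E'
from h import *
p=optics.get_image("top"); seg_arcs(p,(300,470,180,305))
# cover angle: fit 4 points of the free edge
for th in np.arange(1.7,2.2,.1):
    X=[[.536+a,.297-.18*np.cos(th),.075+.18*np.sin(th)] for a in (.14,-.14)]; print(round(th,1),proj(p,X).round(0).tolist())
plan([.40,.42,.34]); plan([.479,-.146,.15],0)
E
```

```text
[382. 249.] 335 apex [ 0.4813 -0.1461] yaw 0.017 rad 0.072 L 0.130 B 0.040
[338. 240.] 255 apex [ 0.5037 -0.0448] yaw 0.288 rad 0.047 L 0.096 B 0.036
[436. 247.] 255 apex [ 0.4851 -0.2556] yaw 0.163 rad 19.239 L 0.109 B 0.012
1.7 [[150.0, 125.0], [141.0, 273.0]]
1.8 [[142.0, 126.0], [132.0, 274.0]]
1.9 [[133.0, 127.0], [123.0, 274.0]]
2.0 [[126.0, 128.0], [115.0, 274.0]]
2.1 [[119.0, 130.0], [108.0, 275.0]]
2.2 [[113.0, 132.0], [102.0, 275.0]]
pose [0.2199 0.6382 0.2564] [ 3.141 -0.     2.81 ] shift [-8.05 -4.92 -2.79] 
pose [0.2199 0.6382 0.2564] [ 3.141 -0.     2.81 ] shift [-16.68 -21.9    3.54] turn [-0.   -0.   18.73] turn [ 0.   -0.   -2.21]
```

Call:
play_rows(moves=[[[-0.8,-0.5,-0.4],[0,0,-0.22]],[[-0.8,-0.5,-0.4],[0,0,-0.22]],[[-0.8,-0.5,-0.4],[0,0,-0.22]],[[-0.8,-0.5,-0.4],[0,0,-0.22]],[[-0.8,-0.5,-0.4],[0,0,-0.22]],[[-0.8,-0.5,-0.3],[0,0,-0.22]],[[-0.8,-0.5,-0.3],[0,0,-0.22]],[[-0.8,-0.5,-0.3],[0,0,-0.22]],[[-0.8,-0.5,-0.3],[0,0,-0.22]],[[-0.8,-0.5,-0.3],[0,0,-0.22]]], fingers=0, newtons=30)

```text
clock: 2.65
position: [0.4282, 0.4472, 0.3617]
tool_rot: [3.141, 0.0, 3.141]
contact_force: [0.1, 0.2, 0.4]
gripper_width: 0.5
gripper_force: 0.0
```

```bash
python3 -c "
from h import *
plan([.479,-.146,.15],.017); print(observe()['gripper_width'])"
```

```text
pose [0.4282 0.4472 0.3617] [3.141 0.    3.141] shift [ -1.71 -19.77   7.05] turn [ 0.   -0.   20.83] turn [ 0.    0.   -0.12] 
0.5000059298508152
```

Call:
play_rows(moves=[[[-0.1,-1,0],[0,0,0]],[[-0.1,-1,0],[0,0,0]],[[-0.1,-1,0],[0,0,0]],[[-0.1,-1,0],[0,0,0]],[[-0.1,-1,0],[0,0,0]],[[-0.1,-1,0],[0,0,0]],[[-0.1,-1,0],[0,0,0]],[[-0.1,-1,0],[0,0,0]],[[-0.1,-1,0],[0,0,0]],[[-0.1,-1,0],[0,0,0]]])

```text
clock: 3.9
position: [0.457, 0.1467, 0.3615]
tool_rot: [3.141, 0.0, 3.14]
contact_force: [-0.1, 0.0, 0.1]
gripper_width: 0.499
gripper_force: 0.0
```

Call:
play_rows(moves=[[[-0.07,-1,0.7],[0,0,-0.12]],[[-0.07,-1,0.7],[0,0,0]],[[-0.07,-1,0.7],[0,0,0]],[[-0.07,-1,0.7],[0,0,0]],[[-0.07,-1,0.7],[0,0,0]],[[-0.07,-1,0.7],[0,0,0]],[[-0.07,-1,0.7],[0,0,0]],[[-0.07,-1,0.7],[0,0,0]],[[-0.07,-1,0.7],[0,0,0]],[[-0.07,-0.7,0.7],[0,0,0]]])

```text
clock: 5.15
position: [0.4824, -0.1443, 0.1509]
tool_rot: [-3.141, 0.001, -3.126]
contact_force: [0.1, 0.8, 0.5]
gripper_width: 0.499
gripper_force: 0.0
```

```bash
cat >> h.py <<'E'
def wcam(p,s):
    M=np.eye(4); M[:3,:3]=R.from_euler("xyz",s["tool_rot"]).as_matrix(); M[:3,3]=s["position"]
    T=np.linalg.inv(M@np.array(p["T_tool_cam"])); p["rvec"]=cv2.Rodrigues(T[:3,:3])[0]; p["tvec"]=T[:3,3]; return p
E
python3 - <<'E'
from h import *
s=observe(); p=wcam(optics.get_image("wrist"),s); cv2.imwrite("pics/w1.png",p["img"])
seg_arcs(p,(0,640,0,480)); plan([.4805,-.146,.031],.017)
print(-cam(p)[0].T@cam(p)[1], proj(p,[[.4805,-.146,.01]]))
E
```

```text
[336. 224.] 4457 apex [ 0.4821 -0.1462] yaw 0.028 rad 0.073 L 0.134 B 0.043
[140. 232.] 3233 apex [ 0.486  -0.2569] yaw 0.175 rad 1.777 L 0.112 B 0.014
[489. 261.] 3332 apex [ 0.5052 -0.0443] yaw 0.317 rad 0.048 L 0.103 B 0.040
pose [ 0.4809 -0.1467  0.1487] [-3.14e+00 -3.00e-03 -3.13e+00] shift [0.   0.03 3.92] turn [-3.000e-02  2.000e-02  2.091e+01] turn [-0.01 -0.02 -0.03] 
[ 0.40575633 -0.1456582   0.26825049] [[316.53579309 231.60439935]]
```

View pics/w1.png

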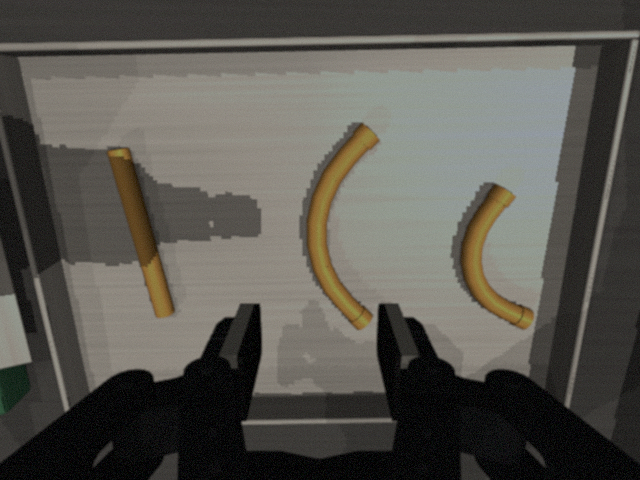

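The wrist view shows the straight tube at (140,232), the long crook at (320,225) between the fingers, and the short crook at (489,261). The fits agree with the top camera to within 2 mm. Descending on the long crook.

Call:
play_rows(moves=[[[-0.02,0.02,0.5],[0,0,0]],[[0,0,0.5],[0,0,0]],[[0,0,0.5],[0,0,0]],[[0,0,0.5],[0,0,0]],[[0,0,0.5],[0,0,0]],[[0,0,0.5],[0,0,0]],[[0,0,0.4],[0,0,0]],[[0,0,0.3],[0,0,0]],[[0,0,0.2],[0,0,0]],[[0,0,0],[0,0,0]]], fingers=0)

```text
clock: 6.45
position: [0.4826, -0.1423, 0.034]
tool_rot: [3.141, -0.0, -3.125]
contact_force: [-0.1, -0.7, 0.4]
gripper_width: 0.496
gripper_force: 0.0
```

Call:
play_rows(moves=[[[0,0,0],[0,0,0]],[[0,0,0],[0,0,0]],[[0,0,0],[0,0,0]],[[0,0,0],[0,0,0]],[[0,0,0],[0,0,0]],[[0,0,0],[0,0,0]],[[0,0,0],[0,0,0]],[[0,0,0],[0,0,0]],[[0,0,0],[0,0,0]],[[0,0,0],[0,0,0]]], fingers=-1, newtons=40)

```text
clock: 7.7
position: [0.4832, -0.1425, 0.0347]
tool_rot: [-3.141, 0.001, -3.126]
contact_force: [-0.5, -0.4, 6.2]
gripper_width: 0.128
gripper_force: 38.3
```

Call:
play_rows(moves=[[[0,0,-0.2],[0,0,0]],[[0,0,-0.4],[0,0,0]],[[0,0,-0.5],[0,0,0]],[[0,0,-0.5],[0,0,0]],[[0,0,-0.5],[0,0,0]],[[0,0,-0.5],[0,0,0]],[[0,0.3,-0.5],[0,0,0]],[[0,0.5,-0.4],[0,0,0]],[[0,0.6,-0.3],[0,0,0]],[[0,0.6,-0.2],[0,0,0]]])

```text
clock: 8.95
position: [0.4818, -0.0811, 0.1552]
tool_rot: [3.141, 0.001, -3.125]
contact_force: [-0.1, 0.3, -1.2]
gripper_width: 0.131
gripper_force: 38.1
```

Call:
play_rows(moves=[[[-0.04,0.8,0],[0,0,0]],[[-0.04,1,0],[0,0,0]],[[-0.04,1,0],[0,0,0]],[[-0.04,1,0],[0,0,0]],[[-0.04,1,0],[0,0,0]],[[-0.04,1,0],[0,0,0]],[[-0.04,1,0],[0,0,0]],[[-0.04,0.9,0],[0,0,0]],[[0,0.7,0],[0,0,0]],[[0,0.5,0],[0,0,0]]])

```text
clock: 10.2
position: [0.4866, 0.1865, 0.1547]
tool_rot: [3.141, -0.0, -3.124]
contact_force: [-0.2, -0.1, -0.9]
gripper_width: 0.128
gripper_force: 38.1
```

```bash
python3 -c "
from h import *
p=optics.get_image('top'); seg_arcs(p,(180,470,150,305),.13)
plan([.485,.185,.036],.017)"
```

```text
[337. 240.] 252 apex [ 0.482  -0.0423] yaw 0.287 rad 0.043 L 0.087 B 0.032
[436. 247.] 254 apex [ 0.4652 -0.2327] yaw 0.162 rad 16.582 L 0.099 B 0.011
pose [0.4866 0.1884 0.1546] [ 3.14   0.    -3.122] shift [ 0.06 -0.12  3.95] turn [-0.000e+00  2.000e-02 -2.092e+01] turn [0.01 0.   0.02]
```

Call:
play_rows(moves=[[[0,0,0.4],[0,0,0]],[[0,0,0.5],[0,0,0]],[[0,0,0.5],[0,0,0]],[[0,0,0.5],[0,0,0]],[[0,0,0.5],[0,0,0]],[[0,0,0.5],[0,0,0]],[[0,0,0.4],[0,0,0]],[[0,0,0.3],[0,0,0]],[[0,0,0.2],[0,0,0]],[[0,0,0.1],[0,0,0]]])

```text
clock: 11.5
position: [0.4872, 0.1849, 0.0371]
tool_rot: [3.141, 0.0, -3.125]
contact_force: [0.3, -0.2, -0.3]
gripper_width: 0.131
gripper_force: 38.1
```

Call:
play_rows(moves=[[[0,0,0.02],[0,0,0]],[[0,0,0.02],[0,0,0]],[[0,0,0.02],[0,0,0]],[[0,0,0.02],[0,0,0]],[[0,0,0.01],[0,0,0]],[[0,0,0],[0,0,0]],[[0,0,0],[0,0,0]],[[0,0,0],[0,0,0]],[[0,0,0],[0,0,0]],[[0,0,0],[0,0,0]]])

```text
clock: 12.75
position: [0.4873, 0.185, 0.0357]
tool_rot: [3.141, 0.0, -3.126]
contact_force: [-2.9, -1.1, 8.4]
gripper_width: 0.133
gripper_force: 39.1
```

Contact with the tote floor at 8 N. Releasing with a modest opening.

Call:
play_rows(moves=[[[0,0,0],[0,0,0]],[[0,0,0],[0,0,0]],[[0,0,0],[0,0,0]],[[0,0,0],[0,0,0]],[[0,0,-0.1],[0,0,0]],[[0,0,-0.3],[0,0,0]],[[0,0,-0.6],[0,0,0]],[[0,0,-1],[0,0,0]],[[0,0,-1],[0,0,0]],[[0,0,-1],[0,0,0]]], fingers=-0.25)

```text
clock: 14.0
position: [0.4871, 0.1848, 0.1562]
tool_rot: [3.141, 0.001, -3.126]
contact_force: [0.1, -1.0, -0.5]
gripper_width: 0.372
gripper_force: 0.0
```

```bash
python3 - <<'E'
from h import *
s=observe(); p=wcam(optics.get_image("wrist"),s); seg_arcs(p,(0,640,0,480),.0115); plan([.505,-.0445,.155],.305)
E
```

```text
[337. 220.] 4398 apex [0.4861 0.1847] yaw 0.007 rad 0.075 L 0.134 B 0.043
[ 20. 293.] 864 apex [ 0.5399 -0.0191] yaw 1.121 rad 0.009 L 0.031 B 0.018
pose [0.4893 0.1856 0.1599] [ 3.138  0.007 -3.126] shift [-0.4  -7.68  0.14] turn [ 0.07 -0.03 19.02] turn [ 0.02  0.05 -1.93]
```

Call:
play_rows(moves=[[[-0.05,-0.96,0],[0,0,0]],[[-0.05,-0.96,0],[0,0,0]],[[-0.05,-0.96,0],[0,0,0]],[[-0.05,-0.96,0],[0,0,0]],[[-0.05,-0.96,0],[0,0,0]],[[-0.05,-0.96,0],[0,0,0]],[[-0.05,-0.96,0],[0,0,0]],[[-0.05,-0.96,0],[0,0,0]],[[0,0,0],[0,0,-0.96]],[[0,0,0],[0,0,-0.96]]], fingers=0)

```text
clock: 15.3
position: [0.5028, -0.0459, 0.1551]
tool_rot: [-3.141, 0.001, -2.834]
contact_force: [-0.0, -0.3, -0.1]
gripper_width: 0.503
gripper_force: 0.0
```

```bash
python3 - <<'E'
from h import *
s=observe(); p=wcam(optics.get_image("wrist"),s); seg_arcs(p,(0,640,0,480)); plan([.505,-.0445,.034],.305)
p=optics.get_image("top"); seg_arcs(p,(180,470,150,305),.0115)
E
```

```text
[337. 231.] 3318 apex [ 0.5047 -0.0448] yaw 0.309 rad 0.048 L 0.101 B 0.038
[  2. 182.] 120 apex [ 0.5285 -0.2431] yaw -2.974 rad 0.058 L 0.020 B 0.004
[634. 364.] 650 apex [0.529 0.197] yaw 0.548 rad 0.126 L 0.061 B 0.009
pose [ 0.5028 -0.0456  0.1551] [ 3.142e+00  1.000e-03 -2.831e+00] shift [-0.08  0.01  4.04] turn [-1.00e-02  0.00e+00 -2.09e+01] turn [0.   0.01 0.04] 
[235. 247.] 359 apex [0.4865 0.1847] yaw 0.012 rad 0.073 L 0.130 B 0.041
[436. 248.] 253 apex [ 0.4849 -0.2551] yaw -2.979 rad 7.922 L 0.109 B 0.012
```

Call:
play_rows(moves=[[[-0.05,0.02,0.5],[0,0,0.03]],[[0,0,0.5],[0,0,0]],[[0,0,0.5],[0,0,0]],[[0,0,0.5],[0,0,0]],[[0,0,0.5],[0,0,0]],[[0,0,0.5],[0,0,0]],[[0,0,0.45],[0,0,0]],[[0,0,0.3],[0,0,0]],[[0,0,0.2],[0,0,0]],[[0,0,0.1],[0,0,0]]], fingers=0)

```text
clock: 16.65
position: [0.5041, -0.0443, 0.0329]
tool_rot: [3.142, 0.0, -2.842]
contact_force: [-0.6, 0.7, 0.3]
gripper_width: 0.499
gripper_force: 0.0
```

Call:
play_rows(moves=[[[0,0,0],[0,0,0]],[[0,0,0],[0,0,0]],[[0,0,0],[0,0,0]],[[0,0,0],[0,0,0]],[[0,0,0],[0,0,0]],[[0,0,0],[0,0,0]],[[0,0,0],[0,0,0]],[[0,0,0],[0,0,0]],[[0,0,-0.1],[0,0,0]],[[0,0,-0.3],[0,0,0]]], fingers=-1, newtons=40)

```text
clock: 17.9
position: [0.5032, -0.044, 0.0448]
tool_rot: [3.141, -0.002, -2.842]
contact_force: [0.6, 0.4, 0.1]
gripper_width: 0.133
gripper_force: 37.5
```

```bash
python3 -c "
from h import *
plan([.61,.212,.155],.305)"
```

```text
pose [ 0.5032 -0.044   0.0448] [ 3.141e+00 -2.000e-03 -2.842e+00] shift [-5.91  7.1  -3.68] turn [-2.000e-02 -1.000e-02  2.091e+01] turn [ 0.01 -0.01 -0.03]
```

Call:
play_rows(moves=[[[0,0,-0.5],[0,0,0]],[[0,0,-0.5],[0,0,0]],[[0,0,-0.6],[0,0,0]],[[0,0,-0.6],[0,0,0]],[[-0.2,0.2,-0.6],[0,0,0]],[[-0.4,0.5,-0.5],[0,0,0]],[[-0.6,0.7,-0.3],[0,0,0]],[[-0.6,0.7,-0.1],[0,0,0]],[[-0.6,0.7,0],[0,0,0]],[[-0.6,0.7,0],[0,0,0]]])

```text
clock: 19.15
position: [0.5594, 0.0834, 0.1573]
tool_rot: [3.142, 0.001, -2.842]
contact_force: [-0.5, 0.1, -0.7]
gripper_width: 0.136
gripper_force: 37.5
```

Call:
play_rows(moves=[[[-0.6,0.7,0],[0,0,0]],[[-0.6,0.7,0],[0,0,0]],[[-0.6,0.7,0],[0,0,0]],[[-0.6,0.7,0],[0,0,0]],[[-0.5,0.6,0],[0,0,0]],[[-0.2,0.2,0],[0,0,0]],[[0,0,0],[0,0,0]],[[0,0,0],[0,0,0]],[[0,0,0],[0,0,0]],[[0,0,0],[0,0,0]]])

```text
clock: 20.4
position: [0.616, 0.2126, 0.1562]
tool_rot: [-3.142, -0.0, -2.843]
contact_force: [-0.9, 0.3, -1.0]
gripper_width: 0.131
gripper_force: 37.5
```

```bash
python3 -c "
from h import *
plan([.61,.212,.037],.305)"
```

```text
pose [0.616  0.2126 0.1562] [-3.142 -0.    -2.843] shift [0.2  0.04 3.97] turn [-0.   0.  20.9] turn [-0.   -0.   -0.04]
```

Call:
play_rows(moves=[[[0.15,0.03,0.4],[0,0,0]],[[0.05,0,0.5],[0,0,0]],[[0,0,0.5],[0,0,0]],[[0,0,0.5],[0,0,0]],[[0,0,0.5],[0,0,0]],[[0,0,0.5],[0,0,0]],[[0,0,0.4],[0,0,0]],[[0,0,0.3],[0,0,0]],[[0,0,0.2],[0,0,0]],[[0,0,0.15],[0,0,0]]])

```text
clock: 21.65
position: [0.6102, 0.2124, 0.0375]
tool_rot: [3.141, 0.0, -2.842]
contact_force: [0.9, 0.5, -1.4]
gripper_width: 0.136
gripper_force: 37.5
```

Call:
play_rows(moves=[[[0,0,0.02],[0,0,0]],[[0,0,0.02],[0,0,0]],[[0,0,0.02],[0,0,0]],[[0,0,0.01],[0,0,0]],[[0,0,0.01],[0,0,0]],[[0,0,0],[0,0,0]],[[0,0,0],[0,0,0]],[[0,0,0],[0,0,0]],[[0,0,0],[0,0,0]],[[0,0,0],[0,0,0]]])

```text
clock: 22.9
position: [0.61, 0.2123, 0.0352]
tool_rot: [3.142, 0.0, -2.842]
contact_force: [-0.6, -0.1, -0.2]
gripper_width: 0.133
gripper_force: 37.5
```

Call:
play_rows(moves=[[[0,0,0.02],[0,0,0]],[[0,0,0.02],[0,0,0]],[[0,0,0.01],[0,0,0]],[[0,0,0],[0,0,0]],[[0,0,0],[0,0,0]],[[0,0,0],[0,0,0]],[[0,0,0],[0,0,0]],[[0,0,0],[0,0,0]],[[0,0,0],[0,0,0]],[[0,0,0],[0,0,0]]])

```text
clock: 24.15
position: [0.6101, 0.2123, 0.0345]
tool_rot: [3.141, 0.0, -2.842]
contact_force: [-2.6, -0.8, 5.4]
gripper_width: 0.136
gripper_force: 38.1
```

Call:
play_rows(moves=[[[0,0,0],[0,0,0]],[[0,0,0],[0,0,0]],[[0,0,0],[0,0,0]],[[0,0,0],[0,0,0]],[[0,0,-0.1],[0,0,0]],[[0,0,-0.3],[0,0,0]],[[0,0,-0.6],[0,0,0]],[[0,0,-1],[0,0,0]],[[0,0,-1],[0,0,0]],[[0,0,-1],[0,0,0]]], fingers=-0.25)

```text
clock: 25.4
position: [0.6103, 0.2124, 0.1563]
tool_rot: [3.141, 0.002, -2.842]
contact_force: [0.3, -0.5, 0.5]
gripper_width: 0.378
gripper_force: 0.0
```

Call:
play_rows(moves=[[[0,0,-1],[0,0,0]],[[0,0,-1],[0,0,0]],[[0,0,-1],[0,0,0]],[[0,0,-1],[0,0,0]],[[0,0,-1],[0,0,0]],[[0,0,-1],[0,0,0]],[[0,0,-1],[0,0,0]],[[0,0,0],[0,0,0.65]],[[0,0,0],[0,0,0.65]],[[0,0,0],[0,0,0.65]]], fingers=-1)

```text
clock: 26.65
position: [0.6097, 0.212, 0.3654]
tool_rot: [3.141, 0.002, -3.138]
contact_force: [-0.5, 0.0, -0.4]
gripper_width: 0.006
gripper_force: 0.0
```

```bash
python3 - <<'E'
from h import *
s=observe(); p=wcam(optics.get_image("wrist"),s); seg_arcs(p,(0,640,0,480),.0115); cv2.imwrite("pics/w2.png",p["img"])
plan([.536,.45,.37],0); plan([.536,.45,.23],0)
p=optics.get_image("scene"); h=optics.outline_of(p,"cover")
for th in (1.8,1.9,2.0,2.1):
    X=[[.536+a,.297-.18*np.cos(th),.075+.18*np.sin(th)] for a in (.14,-.14)]; q=proj(p,X); print(th,q.round())
    for a in q.astype(int): cv2.circle(p["img"],tuple(map(int,a)),1,(0,0,int(255)),-1)
cv2.imwrite("pics/s2.png",cv2.resize(p["img"][200:360,300:520],None,fx=3,fy=3))
E
```

```text
[302.  61.] 1733 apex [0.4884 0.1844] yaw 0.036 rad 0.070 L 0.119 B 0.041
[328. 176.] 1187 apex [0.6104 0.2117] yaw 0.300 rad 0.048 L 0.101 B 0.039
[267. 316.] 423 apex [0.7785 0.1498] yaw 1.867 rad 0.279 L 0.076 B 0.017
[ 61. 414.] 2029 apex [ 0.9254 -0.1234] yaw 1.630 rad 0.990 L 0.182 B 0.032
pose [0.6097 0.212  0.3653] [ 3.141e+00  1.000e-03 -3.140e+00] shift [ 2.44  7.94 -0.15] turn [-2.000e-02  1.000e-02 -2.093e+01] turn [0.01 0.01 0.01] 
pose [0.6097 0.212  0.3653] [ 3.141e+00  1.000e-03 -3.140e+00] shift [2.45 7.93 4.51] turn [-2.000e-02  1.000e-02 -2.093e+01] turn [0.01 0.01 0.01] 
1.8 [[438. 277.]
 [464. 207.]]
1.9 [[446. 281.]
 [471. 210.]]
2.0 [[455. 287.]
 [478. 215.]]
2.1 [[462. 293.]
 [484. 219.]]
```

View pics/w2.png

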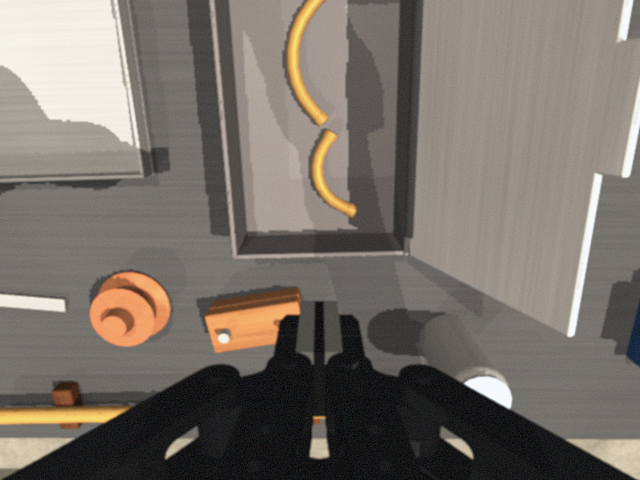

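View pics/s2.png

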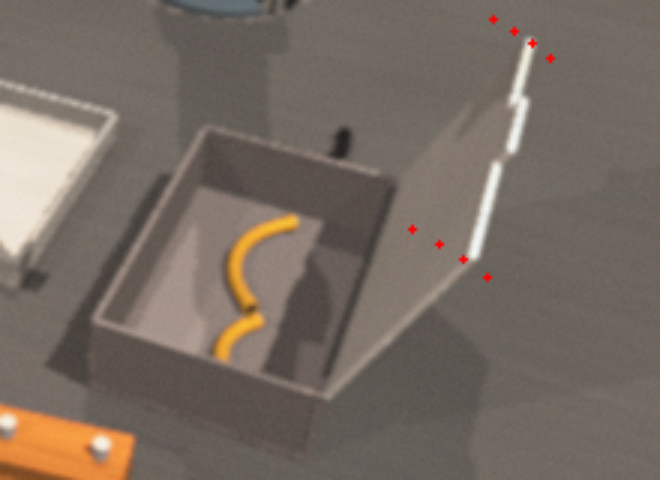

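Both crooks lie flat in the tote, the long one around (310,60) and the short one around (330,175) in the wrist view. In the scene crop the cover edge matches an angle of about 2.0 rad. Next I go over and behind the cover with the fingers shut.

Call:
play_rows(moves=[[[0.24,0.84,0],[0,0,0]],[[0.24,0.84,0],[0,0,0]],[[0.24,0.84,0],[0,0,0]],[[0.24,0.84,0],[0,0,0]],[[0.24,0.84,0],[0,0,0]],[[0.24,0.84,0],[0,0,0]],[[0.24,0.84,0],[0,0,0]],[[0.24,0.84,0],[0,0,0]],[[0.24,0.84,0],[0,0,0]],[[0.24,0.84,0],[0,0,0]]], fingers=-1)

```text
clock: 28.05
position: [0.5357, 0.4655, 0.3637]
tool_rot: [3.142, -0.0, -3.134]
contact_force: [1.5, -0.4, -1.3]
gripper_width: 0.002
gripper_force: 0.0
```

Call:
play_rows(moves=[[[0,0,0.6],[0,0,0]],[[0,0,0.6],[0,0,0]],[[0,0,0.6],[0,0,0]],[[0,0,0.6],[0,0,0]],[[0,0,0.6],[0,0,0]],[[0,0,0.6],[0,0,0]],[[0,0,0.5],[0,0,0]],[[0,0,0.35],[0,0,0]],[[0,-0.3,0],[0,0,0]],[[0,-0.4,0],[0,0,0]]])

```text
clock: 29.3
position: [0.5367, 0.4423, 0.2308]
tool_rot: [3.141, 0.001, -3.134]
contact_force: [0.5, 0.1, -0.3]
gripper_width: 0.003
gripper_force: 0.0
```

Call:
play_rows(moves=[[[0,-0.3,0],[0,0,0]],[[0,-0.3,0],[0,0,0]],[[0,-0.25,0],[0,0,0]],[[0,-0.25,0],[0,0,0]],[[0,-0.25,0],[0,0,0]],[[0,-0.25,0],[0,0,0]],[[0,-0.25,0],[0,0,0]],[[0,-0.25,0],[0,0,0]],[[0,-0.25,0],[0,0,0]],[[0,-0.25,0],[0,0,0]]])

```text
clock: 30.55
position: [0.5377, 0.3669, 0.2327]
tool_rot: [3.137, 0.004, -3.132]
contact_force: [0.2, 3.0, 5.6]
gripper_width: -0.002
gripper_force: 0.0
```

Call:
play_rows(moves=[[[0,-0.2,-0.15],[0,0,0]],[[0,-0.2,-0.15],[0,0,0]],[[0,-0.2,-0.1],[0,0,0]],[[0,-0.25,0],[0,0,0]],[[0,-0.25,0],[0,0,0]],[[0,-0.25,0],[0,0,0]],[[0,-0.25,0],[0,0,0]],[[0,-0.25,0],[0,0,0]],[[0,-0.25,0],[0,0,0]],[[0,-0.25,0],[0,0,0]]])

```text
clock: 31.8
position: [0.537, 0.2937, 0.2418]
tool_rot: [-3.141, -0.001, -3.134]
contact_force: [-0.4, 2.9, 0.9]
gripper_width: 0.0
gripper_force: 0.0
```

```bash
python3 - <<'E'
from h import *
s=observe(); print(s["contact_force"].round(1))
p=optics.get_image("scene")
cv2.imwrite("pics/s3.png",cv2.resize(p["img"][110:360,300:560],None,fx=2.2,fy=2.2))
for th in (1.2,1.4,1.5,1.6,1.7):
    print(th,((proj(p,[[.536+a,.297-.18*np.cos(th),.075+.18*np.sin(th)] for a in (.14,-.14)])-[300,110])*2.2).round().tolist())
E
```

```text
[-0.4  2.9  0.9]
1.2 [[185.0, 337.0], [263.0, 195.0]]
1.4 [[223.0, 340.0], [295.0, 195.0]]
1.5 [[243.0, 345.0], [312.0, 197.0]]
1.6 [[264.0, 350.0], [329.0, 201.0]]
1.7 [[284.0, 358.0], [345.0, 206.0]]
```

View pics/s3.png

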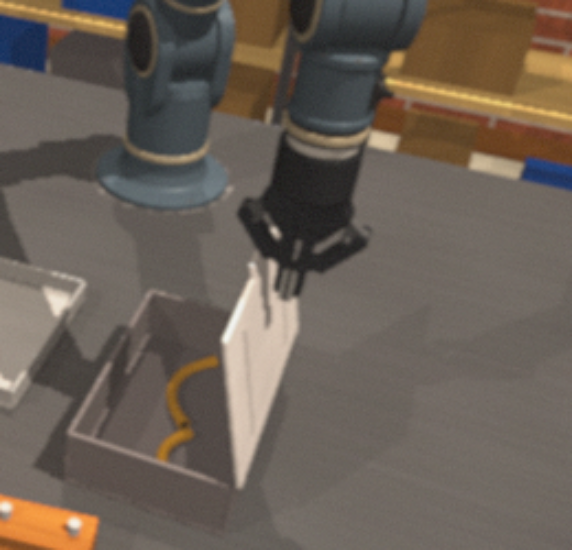

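The cover is at about 1.4 rad: its near corner sits at (224,340) in the crop, and the finger is on the outer face. Following the arc down.

Call:
play_rows(moves=[[[0,-0.26,0],[0,0,0]],[[0,-0.26,0],[0,0,0]],[[0,-0.26,0],[0,0,0]],[[0,-0.26,0.03],[0,0,0]],[[0,-0.23,0.08],[0,0,0]],[[0,-0.22,0.1],[0,0,0]],[[0,-0.22,0.12],[0,0,0]],[[0,-0.21,0.13],[0,0,0]],[[0,-0.21,0.14],[0,0,0]],[[0,-0.21,0.15],[0,0,0]]])

```text
clock: 33.1
position: [0.538, 0.2235, 0.2193]
tool_rot: [-3.141, -0.0, -3.135]
contact_force: [0.1, 1.4, 2.7]
gripper_width: -0.0
gripper_force: 1.2
```

Call:
play_rows(moves=[[[0,-0.19,0.14],[0,0,0]],[[0,-0.18,0.15],[0,0,0]],[[0,-0.17,0.16],[0,0,0]],[[0,-0.16,0.17],[0,0,0]],[[0,-0.15,0.18],[0,0,0]],[[0,-0.14,0.19],[0,0,0]],[[0,-0.12,0.19],[0,0,0]],[[0,-0.11,0.2],[0,0,0]],[[0,-0.1,0.2],[0,0,0]],[[0,-0.1,0.2],[0,0,0]]])

```text
clock: 34.35
position: [0.5381, 0.1812, 0.1658]
tool_rot: [-3.141, -0.0, -3.134]
contact_force: [-0.3, -0.0, 2.3]
gripper_width: 0.004
gripper_force: 1.0
```

Call:
play_rows(moves=[[[0,-0.1,0.2],[0,0,0]],[[0,-0.1,0.2],[0,0,0]],[[0,-0.09,0.2],[0,0,0]],[[0,-0.08,0.2],[0,0,0]],[[0,-0.06,0.2],[0,0,0]],[[0,-0.05,0.2],[0,0,0]],[[0,-0.04,0.2],[0,0,0]],[[0,-0.03,0.18],[0,0,0]],[[0,-0.02,0.15],[0,0,0]],[[0,0,0.1],[0,0,0]]])

```text
clock: 35.6
position: [0.5383, 0.1641, 0.1111]
tool_rot: [-3.141, -0.0, -3.134]
contact_force: [-0.3, 0.3, 1.8]
gripper_width: -0.002
gripper_force: 0.8
```

Call:
play_rows(moves=[[[0,0,0.05],[0,0,0]],[[0,0,0.05],[0,0,0]],[[0,0,0.03],[0,0,0]],[[0,0,0.02],[0,0,0]],[[0,0,0.02],[0,0,0]],[[0,0,0.02],[0,0,0]],[[0,0,0],[0,0,0]],[[0,0,0],[0,0,0]],[[0,0,0],[0,0,0]],[[0,0,0],[0,0,0]]])

```text
clock: 36.85
position: [0.5384, 0.1641, 0.1061]
tool_rot: [-3.142, -0.0, -3.135]
contact_force: [-2.2, -2.2, 6.0]
gripper_width: -0.0
gripper_force: 2.6
```

Call:
play_rows(moves=[[[0,0,0.02],[0,0,0]],[[0,0,0.02],[0,0,0]],[[0,0,0.01],[0,0,0]],[[0,0,0],[0,0,0]],[[0,0,0],[0,0,0]],[[0,0,0],[0,0,0]],[[0,0,0],[0,0,0]],[[0,0,0],[0,0,0]],[[0,0,0],[0,0,0]],[[0,0,0],[0,0,0]]])

```text
clock: 38.1
position: [0.5384, 0.1641, 0.106]
tool_rot: [3.141, -0.0, -3.135]
contact_force: [-5.5, -3.2, 16.4]
gripper_width: 0.001
gripper_force: 7.7
```

Force is up to 16 N with no further travel, so the cover is on its stop. Lifting clear and checking.

Call:
play_rows(moves=[[[0,0,-0.1],[0,0,0]],[[0,0,-0.3],[0,0,0]],[[0,0,-0.6],[0,0,0]],[[0,0,-1],[0,0,0]],[[0,0,-1],[0,0,0]],[[0.6,0,-1],[0,0,0]],[[0.6,0,-1],[0,0,0]],[[0.6,0,-1],[0,0,0]],[[0,0,-0.5],[0,0,0]],[[0,0,0],[0,0,0]]])

```text
clock: 39.35
position: [0.4854, 0.1642, 0.3005]
tool_rot: [3.14, 0.003, -3.134]
contact_force: [0.1, 0.2, -0.8]
gripper_width: 0.001
gripper_force: 0.0
```

```bash
python3 - <<'E'
from h import *
p=optics.get_image("scene"); cv2.imwrite("pics/s4.png",p["img"][120:420,120:520].repeat(2,0).repeat(2,1)[:600,:800])
for th in (0,.03,.06): print(th,((proj(p,[[.536+a,.297-.18*np.cos(th),.075+.18*np.sin(th)] for a in (.14,-.14)])-[120,120])*2).round(1).tolist())
p=optics.get_image("top"); seg_arcs(p,(180,470,150,305))
for q in ["clamp_block","bronze_form","calipers"]:
    for o in optics.outline_of(p,q)[:1]: print(q,np.round(o["pixel"]),o["pixels"].sum())
E
```

```text
0 [[414.5, 369.1], [496.2, 240.7]]
0.03 [[414.7, 365.8], [496.7, 237.6]]
0.06 [[415.2, 362.5], [497.3, 234.5]]
[436. 247.] 254 apex [ 0.4851 -0.2556] yaw 0.162 rad 18.854 L 0.109 B 0.012
clamp_block [260. 122.] 1289
bronze_form [329. 128.] 1150
calipers [426. 132.] 1095
```

View pics/s4.png

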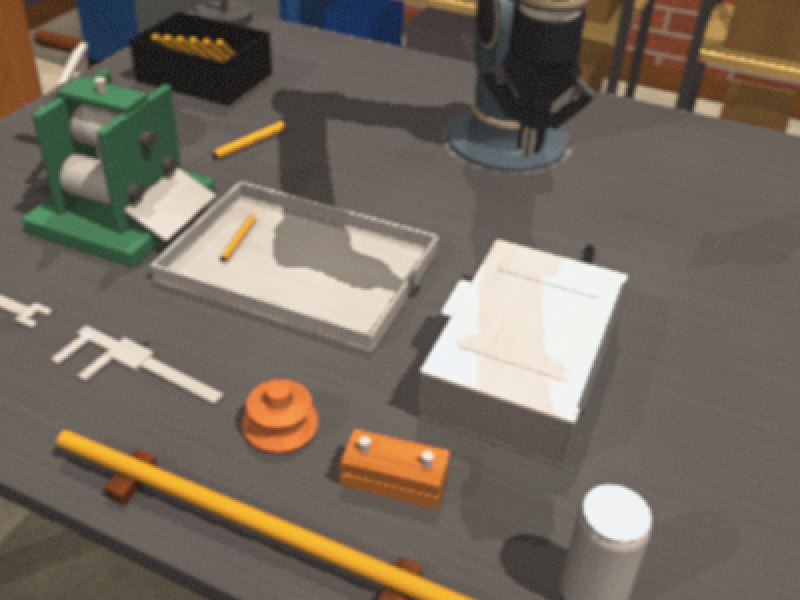

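The cover lies flat on the tote: its near corner is at about (425,375) and its tab at (457,300). The straight tube is still in the tray at (238,238), and the clamp block, bronze form and calipers haven't moved.

```bash
python3 -c "
from station import order; print(order.finish_job())"
```

```text
the job is handed in; nothing more can be done
None
```

Job handed in at about 40 s: both brass crooks were lowered into the tote, the straight tube is still in the tray, and the cover is fully shut with the clamp block, bronze form and calipers undisturbed.

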